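# Steer the laser spot into the green ring

### The arm

A 6-joint arm with a two-finger parallel gripper is mounted at the origin on the work surface. World frame = base frame: x ahead of the robot, y to its left, z up, the work surface at z = 0. Lengths are in m, angles in rad, forces in N, time in s.
With the tool pointing down it reaches from about 0.3 to 0.875 m from the base axis. Payload 6.4 kg.
Tool frame: the origin (TCP) lies between the finger pads; the fingertips stand tip_extent ahead of it and the grasp point (between the pads) lies 5 mm behind it (tip_extent is the distance from the TCP to the fingertips, in m); z points along the fingers, y is the direction in which the jaws open and shut (so a half turn about z gives the same grasp; the last joint's range is limited). The gripper opens to 85 mm and grips with 20 to 120 N. Pads are 22 mm wide; open, the fingers measure 114 mm over their backs; the gripper's body (76 mm by 85 mm) begins 54 mm behind the grasp point. The pads swing forward as they close: fully open they stand 13 mm farther back than shut.
Start: joints at [0.897, 0.181, 1.607, -0, 1.354, -0.206], TCP at [0.259, 0.513, 0.218] pointing down, gripper open.
Joint ranges: [-2.99, 2.99], [-0.89, 2.07], [0.3, 2.58], [-1.14, 4.28], [0, 2.63], [-3.12, 3.12]. Speed limits (rad/s): [2.57, 2.57, 3.01, 3.14, 3.14, 3.14].

### API

Orientations are given as a unit quaternion [w, x, y, z].
In Python, from bench import * gives the robot as it stands.
- The arm moves only by the shell command python3 -m jog 'ROWS'. ROWS is JSON, a list of rows, each a list of 3 entries, a list of its own where there are three numbers: the shift along the tool's x, y, z in mm, then the turn, a rotation vector about the tool's x, y, z in rad, then the opening, from 0 (shut) to 1 (fully open). A call has 1 to 20 rows; each row is the pose to reach, as a shift and turn from the pose measured when the call began, along the tool's axes at that moment; what a row does not reach only later rows make up. A row lasts 1/12 s, in which the tool goes at most 41.7 mm and 7.16 degrees, less where a joint would pass 70% of its speed; a pose out of reach is approached as far as the arm can. A call with a gripper value outside its range is refused whole. The fingers move at their own pace and stop on an object; the grip force is fixed at half the most. Time passes only in rows, so rows that repeat a pose let the fingers close. It gives the time, the measured TCP pose, the force and the opening at its end, in the units of the state.
- get_obs(): the state, without advancing time (a new reading comes with each control period).
- camera(name): name is "side" or "top" or "wrist"; returns (picture, depth): 480x640x3 uint8, red, green, blue; 480x640 float32, m along the optical axis (not along the pixel's ray), 0 where there is no reading.
- get_calibration(name): a dict with "fx", "fy", "cx", "cy" (pixels), "world_from_camera" (4x4, takes a point from camera to world coordinates). Camera axes: x right, y down, z forward; pixel columns grow to the right and rows downward; lengths in m; the calibration is good to about 2 mm. A picture is of the moment at which its call begins: read the wrist's pose just before it. get_calibration takes no time and is no camera call; for the wrist camera it gives the pose at the moment of the call.
- hand_in(): hands the job in, once; it reports no verdict.
The state is a dict: "time_s": time; "q": joint angles; "dq": joint speeds; "joint_efforts": joint torques, N m; "eef_pos": TCP position; "eef_rot": TCP orientation; "wrist_force": force on the tool from outside, world axes, zero at the start; "torque": the same for the moment, N m; "opening": opening from 0.0 (shut) to 1.0 (fully open).
Only numpy, scipy, OpenCV 4.12 (cv2) and the standard library are available. Lean on these libraries where they do the work, as an engineer would, in place of code of your own. Each camera call takes 0.05 s, during which the arm holds its last target.

### The job

On the small optics board, a laser reflects off the mirror and makes a red spot on the white target plate. Turn the two winged screws on top of the mirror mount until the red spot lies inside the green ring, then let go of them.

Things in the scene. Friction and masses are not known exactly. Their poses are not given: they have to be found in the camera images.
- left_wing (a point): Black thumb screw on top of the mirror mount, upright axis: wing 44 mm long, 14 thick, 38 high on a disc 36 across. Point on the axis, 10 below the wing top, 26 above the disc, 156 above the bench; x along the wing, z up; it starts at mid-travel, x parallel to the ring's x. Turns 1.4 rad either way, about 0.06 N m, stays put. Anticlockwise from above moves the spot along the ring's +x, 40 mm per rad.
- right_wing (a point): White thumb screw on top of the mirror mount, upright axis: wing 44 mm long, 14 thick, 38 high on a disc 36 across. Point on the axis, 10 below the wing top, 26 above the disc, 156 above the bench; x along the wing, z up; it starts at mid-travel, x parallel to the ring's x. Turns 1.4 rad either way, about 0.06 N m, stays put. Anticlockwise from above moves the spot along the ring's +y, 40 mm per rad.
- red_spot (a point): Centre of the round red laser spot, 12 mm across, on the white target plate (160 x 170 mm, its top 22 mm above the bench, between mirror mount and laser). Only light: it moves just with the screws, each screw along one axis of the ring. The screws are 110 mm apart, black at the ring's +y side, 145 mm from the plate's middle towards -x.
- green_ring: Flat green ring printed on the target plate, 37 mm outside and 29 mm inside diameter, origin at its centre. x is level, from the mirror mount towards the laser; y is level, from the white screw's side to the black screw's; z up. Blue, yellow and purple rings of the same size on the plate are not the target.

How it is judged:
By the outcome, as a careful person would: the job done as asked, in the order asked, and still so for the second after the job is handed in, with the robot touching nothing.
It also fails if it takes over 45 s, if anything falls off the work surface, if the arm or the gripper's body presses on something with over 40 N, if the wrist force passes 120 N, or if a joint passes its speed limit or range.

## Working session

There is one attempt and no reset: what is moved stays moved. The work goes in short steps, Python scripts to look and compute and a shell command to move; the robot and the scene stay as the last step left them, time stands still between calls to the robot, and variables do not carry over. Pictures are saved under pics/ and viewed, and the job is handed in when it is done.

```bash
ls; mkdir -p pics; python3 - <<'E'
from bench import *
import cv2
o=get_obs();print(o)
for n in ("top","side"):
    p,d=camera(n);cv2.imwrite(f"pics/{n}0.png",p[:,:,::-1])
    import numpy as np
    np.save(f"pics/{n}0d.npy",d)
    print(get_calibration(n))
E
```

```text
pics
{'time_s': 0.0, 'q': array([ 8.96713589e-01,  1.81575802e-01,  1.60801110e+00, -4.24565383e-05,
        1.35381300e+00, -2.06315462e-01]), 'dq': array([ 0.00105989,  0.00217086,  0.00062365,  0.00134844,  0.00048749,
       -0.00017932]), 'joint_efforts': array([ 3.68397468e-04, -4.44869685e+01, -3.51334727e+01, -2.63011734e-04,
        9.05809313e-03,  2.89581777e-06]), 'eef_pos': array([0.25889421, 0.51276002, 0.21666314]), 'eef_rot': array([-3.66303443e-04,  2.31752604e-01,  9.72774338e-01, -8.26314823e-04]), 'wrist_force': array([ 0.25365091,  0.15284092, -0.27098209]), 'torque': array([0.00230178, 0.0339157 , 0.00634992]), 'opening': 1.000764411777524}
{'fx': 584.9541146048123, 'fy': 584.9541146048123, 'cx': 320.05727296906474, 'cy': 241.6425348502091, 'world_from_camera': array([[ 0.02280681, -0.987701  ,  0.15468222,  0.50168974],
       [-0.99968146, -0.02085808,  0.01420977, -0.00202746],
       [-0.01080863, -0.15495702, -0.98786208,  0.79628691],
       [ 0.        ,  0.        ,  0.        ,  1.        ]])}
{'fx': 450.3455283367265, 'fy': 450.3455283367265, 'cx': 322.6990467190741, 'cy': 237.59581288393872, 'world_from_camera': array([[ 0.85846183, -0.27417213,  0.4334431 ,  0.31375795],
       [-0.51248629, -0.49156412,  0.70407565, -0.46613675],
       [ 0.02002716, -0.82655572, -0.5624985 ,  0.49418272],
       [ 0.        ,  0.        ,  0.        ,  1.        ]])}
```

View pics/top0.png

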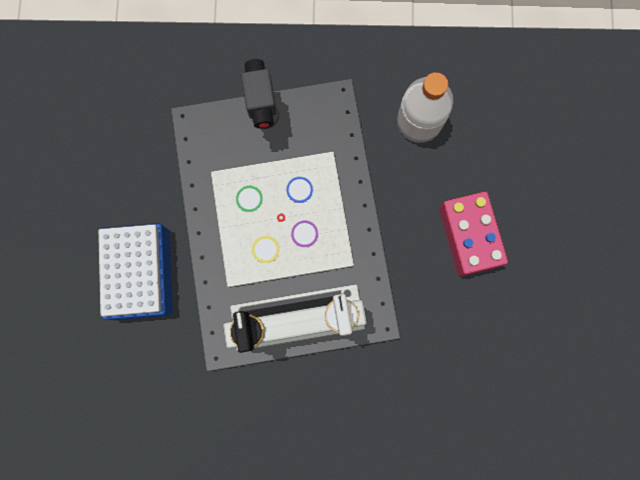

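View pics/side0.png

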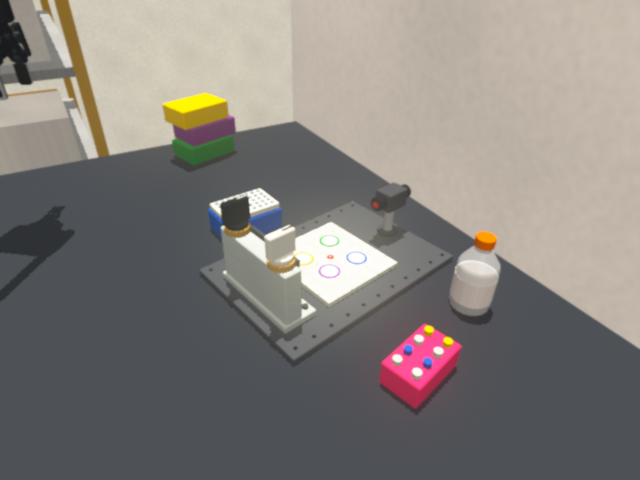

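The top view shows the spot at about (281,217) and the green ring at about (249,198). The black wing is near (243,331) and the white wing near (342,315). Next I'll measure these more precisely.

```bash
cat > h.py <<'E'
from bench import *
import numpy as np, cv2
from scipy.spatial.transform import Rotation as R
def ray(cal,uv,z):
    T=cal["world_from_camera"];d=T[:3,:3]@np.array([(uv[0]-cal["cx"])/cal["fx"],(uv[1]-cal["cy"])/cal["fy"],1.])
    o=T[:3,3];return o+d*(z-o[2])/d[2]
def cen(m):
    c,_=cv2.findContours(m.astype(np.uint8),cv2.RETR_EXTERNAL,cv2.CHAIN_APPROX_NONE)
    c=max(c,key=cv2.contourArea);(x,y),r=cv2.minEnclosingCircle(c);return np.array([x,y]),r
def spotring(p,cal,plate=((352,0),(205,290))):
    hsv=cv2.cvtColor(p,cv2.COLOR_RGB2HSV);H,S,V=[hsv[...,i].astype(int) for i in range(3)]
    roi=np.zeros(H.shape,bool);roi[150:288,205:356]=1
    g=(abs(H-68)<18)&(S>90)&roi; r=((H<8)|(H>172))&(S>110)&roi
    out={}
    for n,m in(("green",g),("red",r)):
        if m.sum()<5: out[n]=None;continue
        uv,rad=cen(m);out[n]=ray(cal,uv,.022);print(n,uv.round(1),round(rad,1),m.sum(),out[n].round(4))
    return out
E
python3 - <<'E'
from h import *
cal=get_calibration("top")
p=cv2.imread("pics/top0.png")[:,:,::-1].copy();d=np.load("pics/top0d.npy")
o=spotring(p,cal)
# plate
hsv=cv2.cvtColor(p,cv2.COLOR_RGB2HSV);V=hsv[...,2];m=(V>170);m[284:]=0;m[:140]=0;m[:,:200]=0;m[:,370:]=0
m[284:]=0
c,_=cv2.findContours(m.astype(np.uint8),cv2.RETR_EXTERNAL,cv2.CHAIN_APPROX_NONE);c=max(c,key=cv2.contourArea)
pts=np.array([ray(cal,q[0],.022)[:2] for q in c])
rc=cv2.minAreaRect((pts*1000).astype(np.float32));print(rc, cv2.boxPoints(rc))
T=cal["world_from_camera"]
for uv in[(249,198),(290,215),(243,325),(342,310),(243,345),(338,302),(345,330),(241,316)]:
    z=d[uv[1],uv[0]];q=T[:3,:3]@np.array([(uv[0]-cal["cx"])/cal["fx"]*z,(uv[1]-cal["cy"])/cal["fy"]*z,z])+T[:3,3];print(uv,q.round(4))
cv2.imwrite("pics/crop0.png",cv2.resize(p[280:360,210:380],None,fx=4.5,fy=4.5,interpolation=cv2.INTER_NEAREST)[:,:,::-1])
E
```

```text
green [248.8 198.5] 12.9 126 [0.6802 0.1071 0.022 ]
red [280.5 217.5] 3.8 40 [0.6548 0.0632 0.022 ]
((654.7837524414062, 62.86909866333008), (159.490966796875, 170.22938537597656), 10.850593566894531) [[560.4413   131.45009 ]
 [592.4867   -35.735844]
 [749.1262    -5.711891]
 [717.0808   161.47404 ]]
(249, 198) [0.6808 0.1069 0.0222]
(290, 215) [0.6585 0.0505 0.0219]
(243, 325) [0.5085 0.0872 0.1669]
(342, 310) [ 0.5268 -0.0181  0.1664]
(243, 345) [0.4874 0.0868 0.1632]
(338, 302) [ 0.5354 -0.0137  0.1637]
(345, 330) [ 0.5057 -0.0217  0.1646]
(241, 316) [0.5181 0.0901 0.1643]
```

View pics/crop0.png

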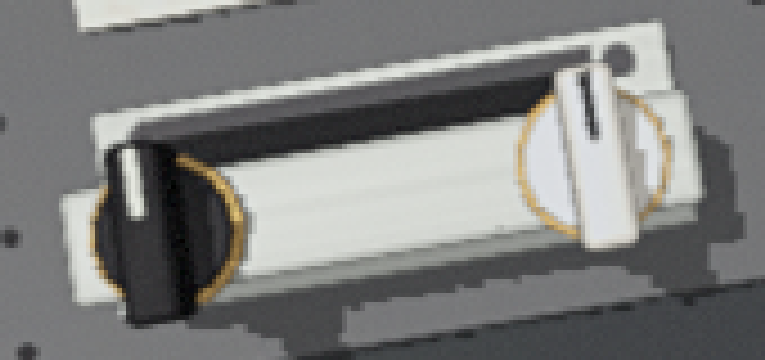

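```bash
python3 -m jog '[[[-34,-22,-5],[0,0,-0.06],1],[[-68,-45,-10],[0,0,-0.12],1],[[-102,-67,-10],[0,0,-0.18],1],[[-136,-89,-10],[0,0,-0.25],1],[[-170,-112,-10],[0,0,-0.31],1],[[-204,-134,-10],[0,0,-0.37],1],[[-238,-156,-10],[0,0,-0.43],1],[[-272,-179,-10],[0,0,-0.5],1],[[-306,-201,-10],[0,0,-0.56],1],[[-340,-223,-5],[0,0,-0.62],1],[[-374,-246,0],[0,0,-0.657],1],[[-400,-263,0],[0,0,-0.657],1],[[-407.8,-268.1,0],[0,0,-0.657],1],[[-407.8,-268.1,0],[0,0,-0.657],1],[[-407.8,-268.1,0],[0,0,-0.657],1]]'
python3 - <<'E'
from h import *
p,d=camera("wrist");cv2.imwrite("pics/w1.png",p[:,:,::-1]);o=get_obs();print(o["eef_pos"],o["eef_rot"],o["q"],o["time_s"])
q=o["eef_rot"];print(R.from_quat([q[1],q[2],q[3],q[0]]).as_matrix().round(3))
E
```

```text
time_s: 1.35
eef_pos: [0.5016, 0.0898, 0.2166]
eef_rot: [-0.001, -0.094, 0.996, -0.0]
wrist_force: [-0.2, -0.1, 0.2]
opening: 0.999
[0.50130547 0.0905708  0.21674905] [-1.04721342e-03 -9.45505187e-02  9.95519499e-01 -1.72343584e-04] [-5.41758987e-02  3.53305114e-02  1.76844886e+00 -6.69289090e-04
  1.33983347e+00 -1.81420240e+00] 1.4
[[-0.982 -0.188 -0.002]
 [-0.188  0.982 -0.001]
 [ 0.002 -0.    -1.   ]]
```

View pics/w1.png

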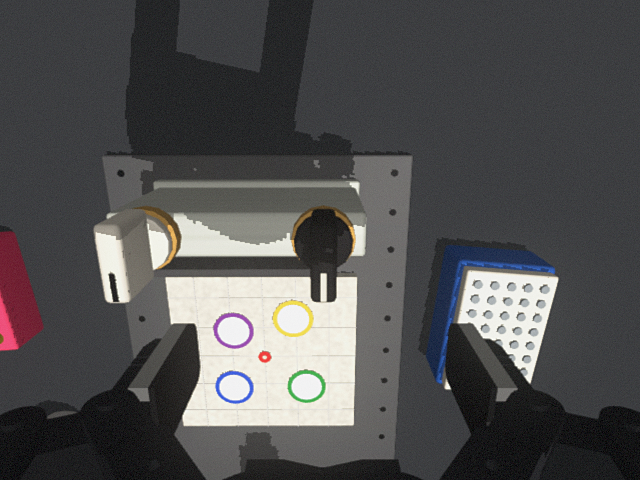

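The wrist view shows the black wing at column 323, centred between the fingers, whose midpoint is near column 322. I'll go down and grip.

```bash
python3 -m jog '[[[0,-1,20],[0,0,0],1],[[0,-1,40],[0,0,0],1],[[0,-1,55],[0,0,0],1],[[0,-1,65],[0,0,0],1],[[0,-1,65],[0,0,0],1],[[0,-1,65],[0,0,0],0.6],[[0,-1,65],[0,0,0],0.3],[[0,-1,65],[0,0,0],0],[[0,-1,65],[0,0,0],0],[[0,-1,65],[0,0,0],0],[[0,-1,65],[0,0,0],0],[[0,-1,65],[0,0,0],0]]'
```

```text
time_s: 2.4
eef_pos: [0.502, 0.0894, 0.1526]
eef_rot: [-0.0, -0.094, 0.996, -0.0]
wrist_force: [-0.5, 0.6, 0.4]
opening: 0.011
```

```bash
python3 - <<'E'
from h import *
p,d=camera("side");cv2.imwrite("pics/s1.png",cv2.resize(p[120:360,130:450],None,fx=2,fy=2)[:,:,::-1])
p,d=camera("wrist");cv2.imwrite("pics/w2.png",p[:,:,::-1]);print(get_obs()["opening"],get_obs()["joint_efforts"])
E
```

```text
0.0013375795350759501 [-9.49786836e-02 -3.64499223e+01 -3.11493945e+01 -6.18640962e-02
 -5.21934615e-02  1.85687259e-04]
```

View pics/s1.png

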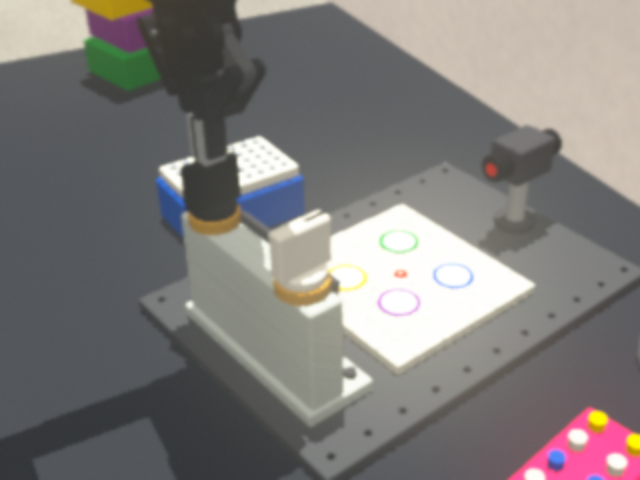

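View pics/w2.png

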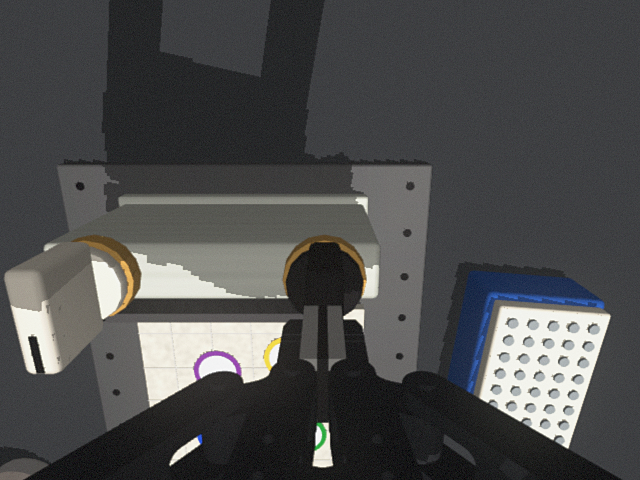

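```bash
python3 - <<'E'
from h import *
print(get_obs()["eef_pos"],get_obs()["opening"])
def pts(n,L):
    p,d=camera(n);c=get_calibration(n);T=c["world_from_camera"]
    for u,v in L:
        z=d[v,u];q=T[:3,:3]@np.array([(u-c["cx"])/c["fx"]*z,(v-c["cy"])/c["fy"]*z,z])+T[:3,3];print(n,(u,v),q.round(4),p[v,u])
    return p
p=pts("wrist",[(323,255),(323,280),(323,300),(310,310),(336,310),(310,350),(336,350),(323,330),(323,350),(323,390),(295,340),(350,340)])
cv2.imwrite("pics/w3.png",cv2.resize(p[220:480,200:450],None,fx=2.3,fy=2.3)[:,:,::-1])
p=pts("side",[(233,180),(233,195),(233,205),(237,217),(232,192),(228,188),(242,192),(240,215)])
cv2.imwrite("pics/s2.png",cv2.resize(p[150:260,200:310],None,fx=5,fy=5)[:,:,::-1])
E
```

```text
[0.50188652 0.08941867 0.15234023] 0.0013375795350759501
wrist (323, 255) [0.4805 0.0859 0.1483] [35 30 30]
wrist (323, 280) [0.4833 0.0864 0.1669] [28 30 32]
wrist (323, 300) [0.4913 0.088  0.1664] [34 33 33]
wrist (310, 310) [0.492  0.0835 0.1747] [85 82 82]
wrist (336, 310) [0.491  0.0926 0.1732] [82 80 78]
wrist (310, 350) [0.4923 0.0843 0.1994] [81 78 76]
wrist (336, 350) [0.491  0.0918 0.1992] [81 77 77]
wrist (323, 330) [0.4913 0.088  0.1882] [24 26 23]
wrist (323, 350) [0.4914 0.088  0.1997] [29 25 21]
wrist (323, 390) [0.5017 0.09   0.2041] [17 16 17]
wrist (295, 340) [0.4975 0.08   0.1866] [42 38 39]
wrist (350, 340) [0.4938 0.0973 0.1872] [36 27 33]
side (233, 180) [0.499  0.0748 0.2074] [59 59 57]
side (233, 195) [0.498  0.0787 0.1821] [73 74 72]
side (233, 205) [0.4978 0.0826 0.1639] [60 60 56]
side (237, 217) [0.5024 0.084  0.1414] [63 62 58]
side (232, 192) [0.4985 0.0832 0.1847] [90 91 88]
side (228, 188) [0.4938 0.0845 0.1917] [115 115 110]
side (242, 192) [0.5116 0.0781 0.1837] [80 81 76]
side (240, 215) [0.5077 0.0849 0.1428] [64 63 59]
```

View pics/s2.png

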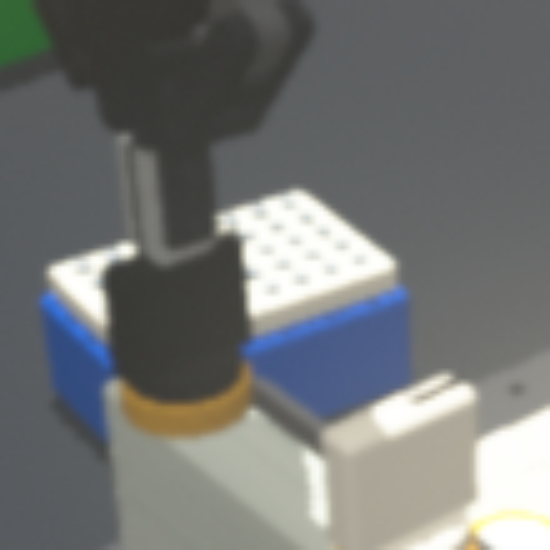

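View pics/w3.png

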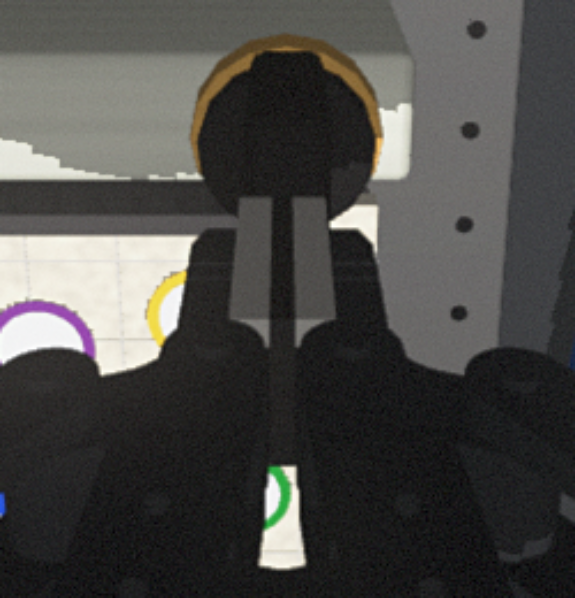

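The side and wrist views both show the shut fingers ending at z≈0.171. That is just above the wing top at 0.166, although the reported TCP is 0.152. So the fingers closed above the wing and not on it. I'll reopen, go lower in steps and check where the tips are.

```bash
python3 -m jog '[[[0,0,0],[0,0,0],1],[[0,0,0],[0,0,0],1],[[0,0,0],[0,0,0],1],[[0,0,0],[0,0,0],1],[[0,0,0],[0,0,0],1],[[0,0,8],[0,0,0],1],[[0,0,16],[0,0,0],1],[[0,0,20],[0,0,0],1],[[0,0,20],[0,0,0],1]]'
python3 - <<'E'
from h import *
p,d=camera("wrist");cv2.imwrite("pics/w4.png",p[:,:,::-1]);np.save("pics/w4.npy",d)
p,d=camera("side");cv2.imwrite("pics/s4.png",cv2.resize(p[100:280,150:330],None,fx=3.2,fy=3.2)[:,:,::-1])
print(get_obs()["opening"],get_obs()["eef_pos"])
E
```

```text
time_s: 3.35
eef_pos: [0.5005, 0.0895, 0.1304]
eef_rot: [-0.002, -0.094, 0.996, -0.0]
wrist_force: [-0.5, -1.2, -0.5]
opening: 1.002
0.9990515349046717 [0.50150271 0.08942824 0.13176138]
```

View pics/w4.png

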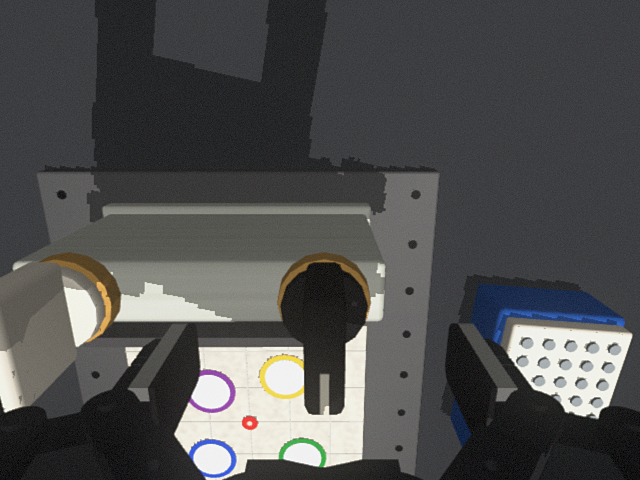

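View pics/s4.png

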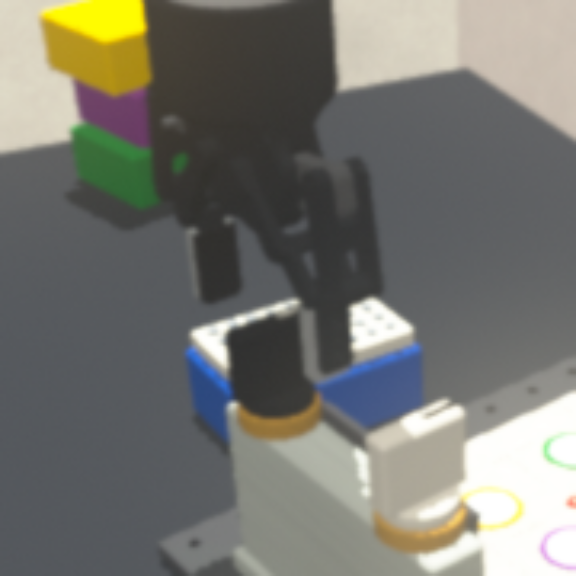

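```bash
python3 - <<'E'
from h import *
d=np.load("pics/w4.npy");c=get_calibration("wrist");T=c["world_from_camera"]
for u,v in [(186,328),(180,335),(165,360),(140,388),(457,330),(465,335),(480,360),(505,388),(323,270),(323,330),(323,400)]:
    z=d[v,u];q=T[:3,:3]@np.array([(u-c["cx"])/c["fx"]*z,(v-c["cy"])/c["fy"]*z,z])+T[:3,3];print((u,v),q.round(4))
print(T.round(3))
E
```

```text
(186, 328) [0.4991 0.0452 0.1667]
(180, 335) [0.4991 0.0447 0.1712]
(165, 360) [0.4996 0.0446 0.184 ]
(140, 388) [0.5008 0.0424 0.1956]
(457, 330) [0.4834 0.1299 0.1668]
(465, 335) [0.4825 0.1309 0.171 ]
(480, 360) [0.4836 0.1318 0.1828]
(505, 388) [0.4828 0.1333 0.196 ]
(323, 270) [0.4814 0.0861 0.1406]
(323, 330) [0.4917 0.0881 0.1663]
(323, 400) [0.5159 0.0928 0.169 ]
[[-0.189  0.935  0.301  0.425]
 [ 0.982  0.18   0.057  0.075]
 [-0.001  0.307 -0.952  0.288]
 [ 0.     0.     0.     1.   ]]
```

The open tips stand about 32 mm behind the reported TCP, so shut they will be about 19 mm behind it. That is 33 mm shorter than tip_extent says. Going down 9 mm more puts the shut tips near 0.142.

```bash
python3 -m jog '[[[0,0,5],[0,0,0],1],[[0,0,9],[0,0,0],1],[[0,0,9],[0,0,0],1],[[0,0,9],[0,0,0],0.6],[[0,0,9],[0,0,0],0.3],[[0,0,9],[0,0,0],0],[[0,0,9],[0,0,0],0],[[0,0,9],[0,0,0],0],[[0,0,9],[0,0,0],0],[[0,0,9],[0,0,0],0]]'
```

```text
time_s: 4.28
eef_pos: [0.5015, 0.0901, 0.1231]
eef_rot: [-0.001, -0.094, 0.996, 0.0]
wrist_force: [-2.5, 2.7, 3.2]
opening: 0.154
```

It's gripped at opening 0.154, about 13–14 mm. Next is +0.83 rad anticlockwise from above, which is a negative turn about tool z.

```bash
python3 -m jog '[[[0,0,0],[0,0,-0.08],0],[[0,0,0],[0,0,-0.16],0],[[0,0,0],[0,0,-0.25],0],[[0,0,0],[0,0,-0.34],0],[[0,0,0],[0,0,-0.43],0],[[0,0,0],[0,0,-0.52],0],[[0,0,0],[0,0,-0.61],0],[[0,0,0],[0,0,-0.7],0],[[0,0,0],[0,0,-0.78],0],[[0,0,0],[0,0,-0.83],0],[[0,0,0],[0,0,-0.83],0],[[0,0,0],[0,0,-0.83],0]]'
python3 - <<'E'
from h import *
p,d=camera("top");cv2.imwrite("pics/t5.png",p[:,:,::-1]);cal=get_calibration("top")
o=spotring(p,cal);a=np.radians(10.85);ex=np.array([np.cos(a),np.sin(a),0]);ey=np.array([-ex[1],ex[0],0])
e=np.array([.6802,.1071,.022])-o["red"];print("err",e@ex,e@ey,get_obs()["q"])
E
```

```text
time_s: 5.28
eef_pos: [0.5014, 0.0903, 0.1232]
eef_rot: [-0.001, -0.487, 0.873, 0.001]
wrist_force: [-0.8, 2.9, 0.6]
opening: 0.154
green [248.8 198.5] 12.9 126 [0.6802 0.1071 0.022 ]
red [276.7 193.9] 3.9 36 [0.6873 0.0695 0.022 ]
err 7.47450594967535e-05 0.03831637850936128 [-5.56373333e-02  1.45647180e-01  1.85289144e+00  7.00006287e-04
  1.14495177e+00 -2.64444117e+00]
```

View pics/t5.png

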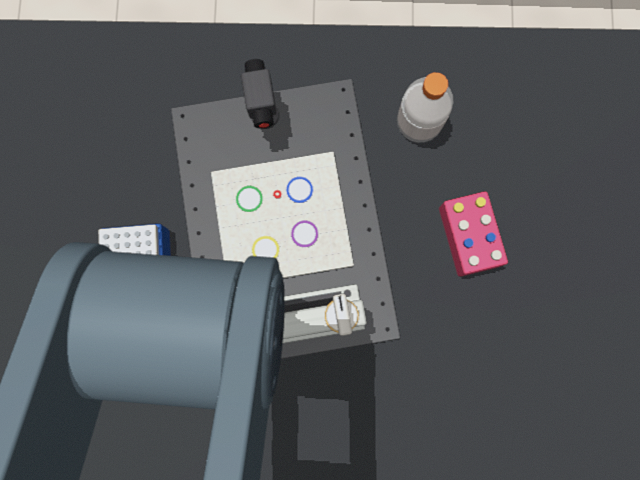

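The spot's x error is now 0.1 mm. I'll release, rise, and move to the white screw.

```bash
python3 -m jog '[[[0,0,0],[0,0,0],0.5],[[0,0,0],[0,0,0],1],[[0,0,0],[0,0,0],1],[[0,0,0],[0,0,0],1],[[0,0,0],[0,0,0],1],[[0,0,-20],[0,0,0],1],[[0,0,-50],[0,0,0],1],[[0,0,-75],[0,0,0.1],1],[[15,-14,-75],[0,0,0.2],1],[[30,-28,-75],[0,0,0.3],1],[[45,-42,-75],[0,0,0.4],1],[[60,-55,-75],[0,0,0.5],1],[[70,-65,-75],[0,0,0.6],1],[[81,-74,-75],[0,0,0.7],1],[[81,-74,-75],[0,0,0.8],1],[[81,-74,-75],[0,0,0.83],1],[[81,-74,-75],[0,0,0.83],1]]'
python3 - <<'E'
from h import *
p,d=camera("wrist");cv2.imwrite("pics/w6.png",p[:,:,::-1]);o=get_obs();print(o["eef_pos"],o["q"],o["time_s"])
q=o["eef_rot"];print(R.from_quat([q[1],q[2],q[3],q[0]]).as_matrix().round(3))
E
```

```text
time_s: 6.75
eef_pos: [0.522, -0.0181, 0.198]
eef_rot: [-0.001, -0.093, 0.996, 0.0]
wrist_force: [0.0, -0.0, 0.4]
opening: 0.998
[ 0.52197347 -0.0178191   0.19798717] [-2.61752389e-01  8.30994186e-02  1.75741297e+00  1.89637194e-04
  1.30313705e+00 -2.02075966e+00] 6.8
[[-0.982 -0.187 -0.002]
 [-0.187  0.982  0.001]
 [ 0.002  0.001 -1.   ]]
```

View pics/w6.png

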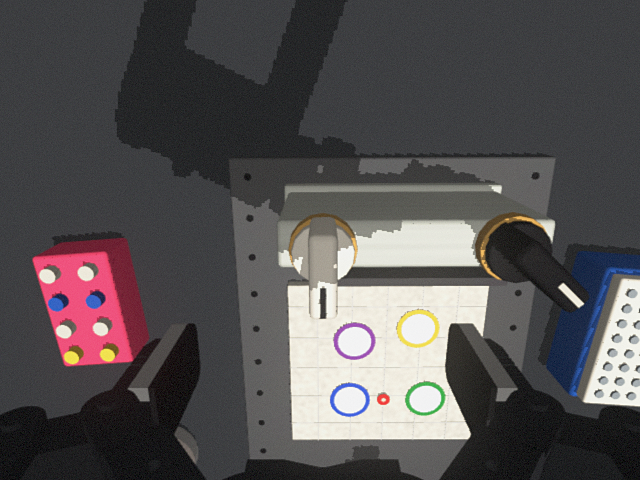

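The white wing, at column 323, is centred between the fingers. The black one stays turned, and the spot is at (383,399). I'll go down and grip.

```bash
python3 -m jog '[[[0,0,20],[0,0,0],1],[[0,0,40],[0,0,0],1],[[0,0,60],[0,0,0],1],[[0,0,70],[0,0,0],1],[[0,0,75],[0,0,0],1],[[0,0,75],[0,0,0],1],[[0,0,75],[0,0,0],0.6],[[0,0,75],[0,0,0],0.3],[[0,0,75],[0,0,0],0],[[0,0,75],[0,0,0],0],[[0,0,75],[0,0,0],0],[[0,0,75],[0,0,0],0],[[0,0,75],[0,0,0],0]]'
```

```text
time_s: 7.88
eef_pos: [0.5221, -0.0178, 0.1236]
eef_rot: [-0.001, -0.094, 0.996, 0.0]
wrist_force: [-0.6, -0.1, 3.6]
opening: 0.153
```

Gripped. Now +0.95 rad anticlockwise; joint 6 ends near −2.97, inside its range.

```bash
python3 -m jog '[[[0,0,0],[0,0,-0.08],0],[[0,0,0],[0,0,-0.16],0],[[0,0,0],[0,0,-0.25],0],[[0,0,0],[0,0,-0.34],0],[[0,0,0],[0,0,-0.43],0],[[0,0,0],[0,0,-0.52],0],[[0,0,0],[0,0,-0.61],0],[[0,0,0],[0,0,-0.7],0],[[0,0,0],[0,0,-0.79],0],[[0,0,0],[0,0,-0.87],0],[[0,0,0],[0,0,-0.93],0],[[0,0,0],[0,0,-0.955],0],[[0,0,0],[0,0,-0.955],0],[[0,0,0],[0,0,-0.955],0]]'
python3 - <<'E'
from h import *
p,d=camera("top");cv2.imwrite("pics/t7.png",p[:,:,::-1]);cal=get_calibration("top")
o=spotring(p,cal);a=np.radians(10.85);ex=np.array([np.cos(a),np.sin(a),0]);ey=np.array([-ex[1],ex[0],0])
e=np.array([.6802,.1071,.022])-o["red"];print("err",e@ex,e@ey,get_obs()["q"])
E
```

```text
time_s: 9.05
eef_pos: [0.522, -0.0178, 0.1236]
eef_rot: [-0.0, -0.541, 0.841, 0.001]
wrist_force: [-1.0, -0.1, 0.1]
opening: 0.148
green [248.8 198.5] 12.9 127 [0.6802 0.1071 0.022 ]
red [249.5 198.5] 3.8 38 [0.6802 0.1062 0.022 ]
err 0.00019334147832594572 0.0008556809718841764 [-2.61621115e-01  1.72365660e-01  1.82093110e+00  1.97691251e-04
  1.14984966e+00 -2.97495964e+00]
```

View pics/t7.png

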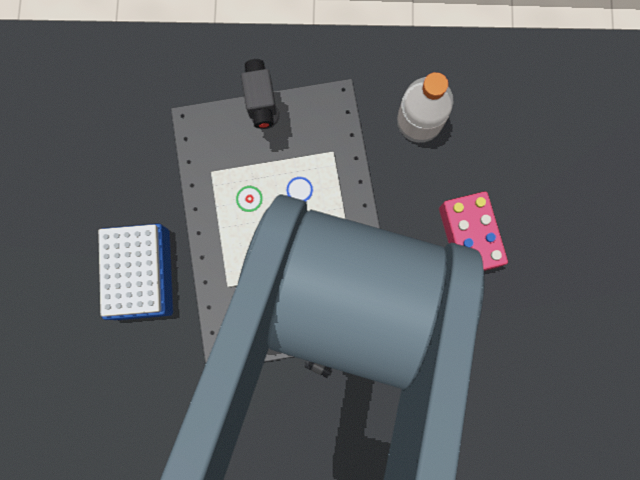

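The spot at (249.5,198.5) is inside the green ring, about 0.9 mm off centre. I'll release, back away and check again.

```bash
python3 -m jog '[[[0,0,0],[0,0,0],0.5],[[0,0,0],[0,0,0],1],[[0,0,0],[0,0,0],1],[[0,0,0],[0,0,0],1],[[0,0,0],[0,0,0],1],[[0,0,0],[0,0,0],1],[[0,0,-20],[0,0,0],1],[[0,0,-45],[0,0,0],1],[[0,0,-70],[0,0,0],1],[[0,0,-95],[0,0,0],1],[[0,0,-110],[0,0,0],1],[[0,0,-110],[0,0,0],1],[[0,0,-110],[0,0,0],1]]'
python3 - <<'E'
from h import *
p,d=camera("top");cal=get_calibration("top");o=spotring(p,cal);print((o["green"]-o["red"]).round(4),get_obs()["opening"],get_obs()["dq"].round(3))
p,d=camera("side");cv2.imwrite("pics/s8.png",p[:,:,::-1])
E
```

```text
time_s: 10.18
eef_pos: [0.5226, -0.0179, 0.2341]
eef_rot: [0.0, -0.541, 0.841, -0.0]
wrist_force: [0.5, -0.1, 0.9]
opening: 0.999Traceback (most recent call last):
  File "<stdin>", line 2, in <module>
TypeError: unsupported operand type(s) for -: 'NoneType' and 'NoneType'
```

The arm now hides the ring from the top camera, so I'll use the side and wrist cameras.

```bash
python3 - <<'E'
from h import *
p,d=camera("wrist");cv2.imwrite("pics/w8.png",p[:,:,::-1])
p,d=camera("side");cv2.imwrite("pics/s8.png",p[:,:,::-1]);cal=get_calibration("side")
hsv=cv2.cvtColor(p,cv2.COLOR_RGB2HSV).astype(int);H,S=hsv[...,0],hsv[...,1]
roi=np.zeros(H.shape,bool);roi[225:300,285:400]=1
for m in((abs(H-68)<18)&(S>70)&roi,((H<8)|(H>172))&(S>100)&roi):
    if m.any(): uv,r=cen(m);print(uv,r,ray(cal,uv,.022).round(4))
print(get_obs()["dq"].round(3))
E
```

```text
[321.5 240.5] 2.549609661102295 [0.6708 0.1178 0.022 ]
[329. 240.] 2.0000998973846436 [0.6837 0.1124 0.022 ]
[-0.001  0.004  0.     0.001  0.002  0.001]
```

View pics/s8.png

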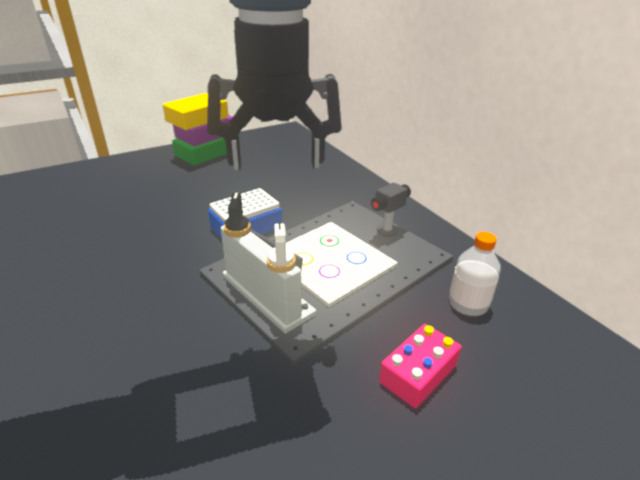

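View pics/w8.png

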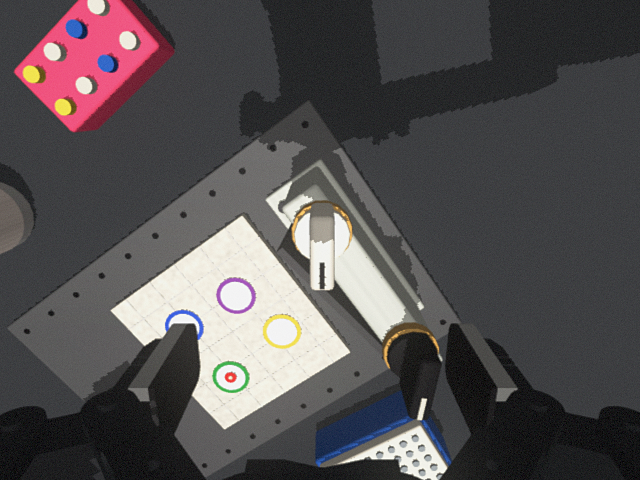

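The wrist view shows the red spot at (231,377), centred in the green ring. Both screws are free and the gripper is well clear of them. The side view agrees: spot at (329,240), ring around it. I'll hand in.

```bash
python3 -c "
from bench import *
print(hand_in())"
```

```text
the job is handed in; nothing more can be done
None
```

The red spot is inside the green ring, and I handed the job in at about 10 s of robot time. I turned the black screw about +0.83 rad and the white one about +0.955 rad, both anticlockwise, then let go and raised the arm clear.

- **Before release:** the top camera put the spot about 0.9 mm from the ring's centre.
- **After release:** the wrist and side pictures both show the spot centred in the ring, the gripper open and clear, and the arm at rest. I judged this by eye because the arm hid the ring from the top camera, so the measured check there failed. The colour mask on the side picture caught only fragments of the ring, so I ignored its numbers.
- **First grasp missed:** the fingers shut just above the black wing. The cameras showed the shut fingertips about 33 mm farther back than `tip_extent` says. I went about 29 mm lower for both grips, and both then held at an opening of about 0.15.

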